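Size a fixture key on the step gauge

ROBOT

A 6-joint arm with a two-finger parallel gripper is mounted at the origin on the work surface. World frame = base frame: x ahead of the robot, y to its left, z up, the work surface at z = 0. Lengths are in m, angles in rad, forces in N, time in s.
With the tool pointing down it reaches from about 0.35 to 0.775 m from the base axis. Payload 5.5 kg.
Tool frame: the origin (TCP) lies on the centre line of the jaws, within the pads' length; the fingertips stand 11 mm ahead of it and the grasp point (between the pads) lies 8 mm behind it; z points along the fingers, y is the line along which they close (so a half turn about z gives the same grasp; the last joint's range is limited). The gripper opens to 85 mm and grips with 20 to 120 N. Pads are 22 mm wide; open, the fingers measure 114 mm over their backs; the gripper's body (76 mm by 85 mm) begins 54 mm behind the grasp point. The pads swing forward as they close: fully open they stand 13 mm farther back than shut.
Start: joints at [1.176, 0.313, 0.046, 1.304, 0, 1.431], TCP at [0.145, 0.556, 0.242] pointing down, gripper open.
Joint ranges: [-2.76, 2.76], [-0.86, 1.69], [-1.03, 1.26], [-2.2, 2.34], [-1.47, 1.5], [-3.14, 3.14]. Speed limits (rad/s): [2.57, 2.57, 3.14, 3.14, 3.14, 3.14].

INTERFACE

Orientations are given as a unit quaternion [x, y, z, w].
In Python, from station import env, get_image, get_calibration gives the robot as it stands.
- The arm moves only by the shell command python3 -m pendant 'ROWS'. ROWS is JSON, a list of rows, each an object with "xyz": the shift along the tool's x, y, z scaled (see below), a list of three; "dr": the turn, a rotation vector about the tool's x, y, z scaled (see below), a list of three; "hand": the opening, from -1 (shut) to 1 (fully open), so that 0 is half open. In form: [{"xyz": [dx, dy, dz], "dr": [ax, ay, az], "hand": hand}, ...]. A call has 1 to 20 rows; each row shifts and turns the commanded pose from where the row before left it, along the tool's axes as they then stand; what a row does not reach is not made up. The controller multiplies each number of a shift by 20 mm and each number of a turn by 0.1 rad. A row lasts 1/10 s, in which the tool goes at most 50 mm and 8.59 degrees, less where a joint would pass 70% of its speed; a pose out of reach is approached as far as the arm can. A call with a number of a shift or a turn outside -1 to 1 is refused whole. A call with a gripper value outside its range is refused whole. The fingers move at their own pace and stop on an object; the grip force is fixed at half the most. Time passes only in rows, so rows that do not move let the fingers close. It gives the time, the measured TCP pose, the force, the opening and the grip force at its end, in the units of the state.
- env.get_state(): the state, without advancing time (a new reading comes with each control period).
- get_image(name): name is "scene" or "top" or "wrist"; returns the picture (420x560x3 uint8, blue, green, red); there is no depth.
- get_calibration(name): a dict with "vertical_fov" (degrees; the focal length in pixels is half the picture's height over the tangent of half this angle, whatever the lens; pixels are square), "cx", "cy" (the principal point, pixels), "extrinsics" (4x4, takes a point from camera to world coordinates). Camera axes: x right, y down, z forward; pixel columns grow to the right and rows downward; lengths in m; the calibration is good to about 2 mm. A picture is of the moment at which its call begins: read the wrist's pose just before it. get_calibration takes no time and is no camera call; for the wrist camera it gives the pose at the moment of the call.
- env.job_done(): hands the job in; it is judged then, once.
The state is a dict: "clock": time; "joint_positions": joint angles; "joint_velocities": joint speeds; "effort": joint torques, N m; "position": TCP position; "ee_rot": TCP orientation; "contact_force": force on the tool from outside, world axes, zero at the start; "ft_torque": the same for the moment, N m; "grip_width": finger opening in m; "gripper_force": force on a finger pad.
Only numpy, scipy, OpenCV 4.12 (cv2) and the standard library are available. Lean on these libraries where they do the work, as an engineer would, in place of code of your own. Each camera call takes 0.05 s, during which the arm holds its last target. There are 200 camera calls.

TASK

Find the size of the fixture key waiting at the loading end of the step gauge: without lifting it off the gauge, slide it between the guide rails, past the narrow slots, until it drops fully home in the first slot that takes its tongue. Then slide the black marker along its track until it stands level with the middle of that slot. Leave the two spare keys parked on the gauge and the things lying around on the bench where they are.

Things in the scene. Friction and masses are not known exactly. Their poses are not given: they have to be found in the camera images.
- gauge: Step gauge: aluminium plate fixed to the bench, 215 x 385 mm, top (deck) 22 mm above the bench. Origin on the bench under the runway's centre line (x = 0), y = direction of travel, z up. Plate spans x -85 to 130, y -200 (open loading end) to 185 mm. Four slots, 14 mm deep and widening along +y, are centred at y = -50, 16, 82, 148 mm. Spare keys park at x 45 to 130, marker track at x = -62.
- mouth (a point): Start of the two parallel steel guide rails of the runway, on its centre line at deck level, gauge y = -90 mm. Rails: inner faces 62 mm apart, 6 mm thick, 18 mm high above the deck, running on along +y to the plate's far end. Before this point they flare out at 14 degrees each side to 87 mm apart at gauge y = -138 mm. Axes as the gauge.
- marker (a joint): Position (m) of the marker along its track, growing along the gauge's +y; gauge y of the marker = value - 0.120. Range 0 to 0.285; level with the middle of slots 1, 2, 3, 4 at 0.070, 0.136, 0.202, 0.268. It slides against about 1.5 N of friction and stays where it is left.
- marker_top (a point): Centre of the top of the marker, a black upright plastic tab 18 mm (gauge x) by 12 mm (gauge y), standing 30 mm above the deck (top 52 mm above the bench), at gauge x = -62 mm. It cannot leave its track.
- slot1 (a point): Centre of the mouth of slot 1, 14 mm wide (x), 48 mm long (y), at deck level; axes as the gauge.
- slot2 (a point): Centre of the mouth of slot 2, 24 mm wide (x), 48 mm long (y), at deck level; axes as the gauge.
- slot3 (a point): Centre of the mouth of slot 3, 34 mm wide (x), 48 mm long (y), at deck level; axes as the gauge.
- slot4 (a point): Centre of the mouth of slot 4, 44 mm wide (x), 48 mm long (y), at deck level; axes as the gauge.
- key_narrow_mid (a point): Centre of the narrow key: steel T-block 18 mm high, 0.28 kg; top 8 mm a flange 60 (own x) x 56 mm (own y) with rounded corners, lower 10 mm a tongue 21 mm wide (x), 42 mm long (y), centred. From above all keys look alike. Own y lies within about 5 degrees of the gauge's y. This point is 31 mm above the bench riding on the deck, 21 mm when home in a slot, flange on the deck. First slot to take it: slot 2.
- key_medium_mid (a point): Centre of the medium key: steel T-block 18 mm high, 0.28 kg; top 8 mm a flange 60 (own x) x 56 mm (own y) with rounded corners, lower 10 mm a tongue 31 mm wide (x), 42 mm long (y), centred. From above all keys look alike. Own y lies within about 5 degrees of the gauge's y. This point is 31 mm above the bench riding on the deck, 21 mm when home in a slot, flange on the deck. First slot to take it: slot 3.
- key_broad_mid (a point): Centre of the broad key: steel T-block 18 mm high, 0.28 kg; top 8 mm a flange 60 (own x) x 56 mm (own y) with rounded corners, lower 10 mm a tongue 41 mm wide (x), 42 mm long (y), centred. From above all keys look alike. Own y lies within about 5 degrees of the gauge's y. This point is 31 mm above the bench riding on the deck, 21 mm when home in a slot, flange on the deck. First slot to take it: slot 4.
- key_narrow: The narrow key, origin at the middle of the tongue's underside. One of the three keys (which one varies) waits at the loading end near gauge x = 0, y = -155 mm; the other two are spares parked near gauge x = 90 mm.
- key_medium: The medium key, origin at the middle of the tongue's underside. One of the three keys (which one varies) waits at the loading end near gauge x = 0, y = -155 mm; the other two are spares parked near gauge x = 90 mm.
- key_broad: The broad key, origin at the middle of the tongue's underside. One of the three keys (which one varies) waits at the loading end near gauge x = 0, y = -155 mm; the other two are spares parked near gauge x = 90 mm.
- oil_can: Grey plastic bottle, 56 mm across, 120 mm tall, a bystander; origin at the centre of its base.
- spanner: Steel spanner 170 mm long lying on the bench, a bystander.
- gear: Dark steel gear, 80 mm across, 24 mm high, lying on the bench, a bystander; origin at the centre of its underside.
Mind the look-alikes: they are no part of the job. What is shaped like the key_medium but brown or turquoise is not meant.

How it is judged:
By the outcome, as a careful person would: the job done as asked, in the order asked, and still so for the second after the job is handed in, with the robot touching nothing.
It also fails if it takes over 72 s, if anything falls off the work surface, if the arm or the gripper's body presses on something with over 40 N, if the wrist force passes 120 N, or if a joint passes its speed limit or range.

## Working session

There is one attempt and no reset: what is moved stays moved. The work goes in short steps, Python scripts to look and compute and a shell command to move; the robot and the scene stay as the last step left them, time stands still between calls to the robot, and variables do not carry over. Pictures are saved under pics/ and viewed, at most 10 in all, crops included, and the job is handed in when it is done.

```bash
mkdir -p pics
python3 - <<'E'
from station import env,get_image,get_calibration
import cv2,numpy as np
for n in("top","scene"):
    im=get_image(n);cv2.imwrite(f"pics/{n}0.png",im);c=get_calibration(n);print(n,c["vertical_fov"],c["cx"],c["cy"],np.round(c["extrinsics"],4).tolist())
s=env.get_state();print(s["clock"],s["position"],s["ee_rot"],s["grip_width"])
E
```

```text
top 48.844537276817704 277.2614820651874 206.11957299499977 [[0.0276, -0.988, 0.1518, 0.3642], [-0.9996, -0.0266, 0.0081, -0.0285], [-0.004, -0.152, -0.9884, 1.2173], [0.0, 0.0, 0.0, 1.0]]
scene 54.686127556900765 277.22316045607545 206.50889936960337 [[-0.586, 0.6506, -0.483, 1.0036], [0.8103, 0.4755, -0.3426, 0.3272], [0.0068, -0.5921, -0.8058, 0.8336], [0.0, 0.0, 0.0, 1.0]]
0.1 [0.14475377 0.556028   0.24150138] [ 1.27045420e-01  9.91896556e-01 -7.94940819e-04 -2.25332196e-04] 0.08573752452819036
```

View pics/top0.png

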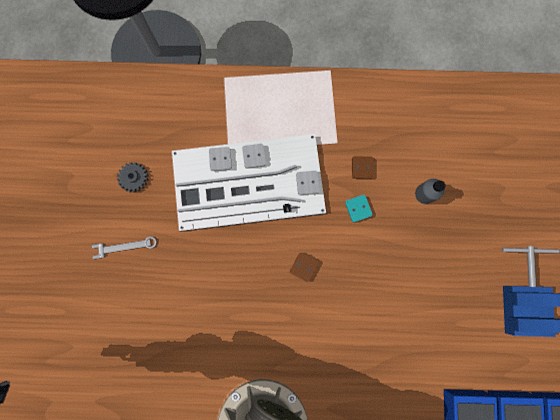

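View pics/scene0.png

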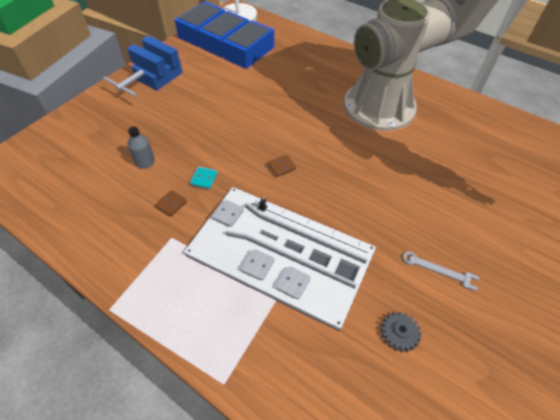

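The top view shows the gauge with its plate corners near (173,150), (316,136), (327,214) and (180,231). The loading end is on the right (world -y), with the waiting key at about (309,182) and the marker at (288,208). The spares are at (220,158) and (256,155).

```bash
cat > h.py <<'E'
from station import env,get_image,get_calibration
import cv2,numpy as np
def ray(c,uv,z,h=420):
    f=h/2/np.tan(np.radians(c["vertical_fov"])/2);T=np.array(c["extrinsics"])
    uv=np.atleast_2d(uv).astype(float)
    d=np.c_[(uv-[c["cx"],c["cy"]])/f,np.ones(len(uv))]@T[:3,:3].T
    return T[:3,3]+d*((z-T[2,3])/d[:,2])[:,None]
def proj(c,P,h=420):
    f=h/2/np.tan(np.radians(c["vertical_fov"])/2);T=np.array(c["extrinsics"])
    q=(np.atleast_2d(P)-T[:3,3])@T[:3,:3]
    return q[:,:2]/q[:,2:]*f+[c["cx"],c["cy"]]
E
python3 - <<'E'
from h import *
for n,corn in(("top",[(173,150),(316,136),(327,214),(180,231)]),("scene",[(341,317),(186,253),(232,190),(375,247)])):
    im=cv2.imread(f"pics/{n}0.png");c=get_calibration(n)
    g=cv2.cvtColor(im,cv2.COLOR_BGR2GRAY)
    p=cv2.cornerSubPix(g,np.float32(corn).reshape(-1,1,2),(4,4),(-1,-1),(3,50,.01)).reshape(-1,2)
    P=ray(c,p,.022);print(n,p.round(1).tolist(),P.round(4).tolist())
    L=np.array([[130,185],[130,-200],[-85,-200],[-85,185]])/1000 if 1 else 0
    a=L-L.mean(0);b=P[:,:2]-P[:,:2].mean(0)
    th=np.arctan2((a[:,0]*b[:,1]-a[:,1]*b[:,0]).sum(),(a*b).sum())
    R=np.array([[np.cos(th),-np.sin(th)],[np.sin(th),np.cos(th)]])
    t=P[:,:2].mean(0)-R@L.mean(0);print("th",th,"t",t,"res",(L@R.T+t-P[:,:2]).round(4).tolist())
    k={"top":[(309,182.5),(288,207)],"scene":[(229,212.5),(263,203)]}[n]
    print("key,mk gauge",((ray(c,k,.04)[:,:2]-t)@R).round(4).tolist())
E
```

```text
top [[172.60000610351562, 151.5], [312.20001220703125, 136.5], [325.3999938964844, 211.60000610351562], [180.5, 229.0]] [[0.6875, 0.2642, 0.022], [0.7387, -0.107, 0.022], [0.5368, -0.1446, 0.022], [0.4809, 0.2309, 0.022]]
th 0.14938792703123424 t [0.58761836 0.06496221] res [[0.0011, 0.003], [0.0072, -0.0065], [-0.0035, -0.0009], [-0.0049, 0.0043]]
key,mk gauge [[-0.003, -0.1658], [-0.0602, -0.1037]]
scene [[341.0, 317.0], [186.0, 253.0], [231.3000030517578, 187.8000030517578], [375.3999938964844, 246.1999969482422]] [[0.6692, 0.2549, 0.022], [0.7469, -0.1089, 0.022], [0.5386, -0.1479, 0.022], [0.4754, 0.2327, 0.022]]
th 0.178801219816449 t [0.5840306  0.06108327] res [[0.0099, 0.0113], [0.0007, -0.0037], [-0.0026, -0.003], [-0.0079, -0.0046]]
key,mk gauge [[-0.0013, -0.1565], [-0.0622, -0.096]]
```

```bash
python3 -m pendant '[{"xyz":[0,0,0],"dr":[0,0,-0.82],"hand":-1},{"xyz":[0,0,0],"dr":[0,0,-0.82],"hand":-1},{"xyz":[0,0,0],"dr":[0,0,-0.82],"hand":-1},{"xyz":[0,0,0],"dr":[0,0,-0.82],"hand":-1},{"xyz":[0,0,0],"dr":[0,0,-0.82],"hand":-1},{"xyz":[-0.5,-1,0],"dr":[0,0,0],"hand":-1},{"xyz":[-0.5,-1,0],"dr":[0,0,0],"hand":-1},{"xyz":[-0.5,-1,0],"dr":[0,0,0],"hand":-1},{"xyz":[-0.5,-1,0],"dr":[0,0,0],"hand":-1},{"xyz":[-0.5,-1,0],"dr":[0,0,0],"hand":-1},{"xyz":[-0.5,-1,0],"dr":[0,0,0],"hand":-1},{"xyz":[-0.5,-1,0],"dr":[0,0,0],"hand":-1},{"xyz":[-0.5,-1,0],"dr":[0,0,0],"hand":-1},{"xyz":[-0.5,-1,0],"dr":[0,0,0],"hand":-1},{"xyz":[-0.5,-1,0],"dr":[0,0,0],"hand":-1},{"xyz":[-0.5,-1,0],"dr":[0,0,0],"hand":-1},{"xyz":[-0.5,-1,0],"dr":[0,0,0],"hand":-1},{"xyz":[-0.5,-1,0],"dr":[0,0,0],"hand":-1}]' && python3 -m pendant '[{"xyz":[-0.5,-1,0],"dr":[0,0,0],"hand":-1},{"xyz":[-0.5,-1,0],"dr":[0,0,0],"hand":-1},{"xyz":[-0.5,-1,0],"dr":[0,0,0],"hand":-1},{"xyz":[-0.5,-1,0],"dr":[0,0,0],"hand":-1},{"xyz":[-0.5,-1,0],"dr":[0,0,0],"hand":-1},{"xyz":[-0.5,-1,0],"dr":[0,0,0],"hand":-1},{"xyz":[-0.5,-1,0],"dr":[0,0,0],"hand":-1},{"xyz":[-0.5,-1,0],"dr":[0,0,0],"hand":-1},{"xyz":[-0.5,-1,0],"dr":[0,0,0],"hand":-1},{"xyz":[-0.5,-1,0],"dr":[0,0,0],"hand":-1},{"xyz":[-0.5,-1,0],"dr":[0,0,0],"hand":-1},{"xyz":[-0.5,-1,0],"dr":[0,0,0],"hand":-1},{"xyz":[-0.5,-1,0],"dr":[0,0,0],"hand":-1},{"xyz":[-0.5,-1,0],"dr":[0,0,0],"hand":-1},{"xyz":[-0.5,-1,0],"dr":[0,0,0],"hand":-1},{"xyz":[-0.5,-1,0],"dr":[0,0,0],"hand":-1}]'
python3 - <<'E'
from h import *
cv2.imwrite("pics/w1.png",get_image("wrist"));c=get_calibration("wrist");print(c)
np.save("w1.npy",c,allow_pickle=True);s=env.get_state();print(s["position"],s["ee_rot"],s["clock"])
E
```

```text
clock: 1.9
position: [0.3138, 0.3187, 0.242]
ee_rot: [-0.078, 0.997, -0.0, -0.0]
contact_force: [-0.5, -0.1, 0.5]
grip_width: 0.0002
gripper_force: 0.0
clock: 3.5
position: [0.5213, 0.0275, 0.2418]
ee_rot: [-0.077, 0.997, 0.0, -0.0]
contact_force: [0.1, -0.4, -0.9]
grip_width: 0.0001
gripper_force: 0.0
{'vertical_fov': 66.95707157454663, 'cx': 281.81602847872745, 'cy': 210.28129958626826, 'extrinsics': array([[-0.15160148,  0.94961069,  0.27432923,  0.45412547],
       [ 0.98844003,  0.14615565,  0.04030927,  0.01378599],
       [-0.00181665,  0.27726894, -0.96079063,  0.37219853],
       [ 0.        ,  0.        ,  0.        ,  1.        ]])}
[0.52345952 0.02501225 0.24162235] [-7.63984621e-02  9.97076942e-01 -8.38413849e-04  3.78645818e-04] 3.55
```

View pics/w1.png

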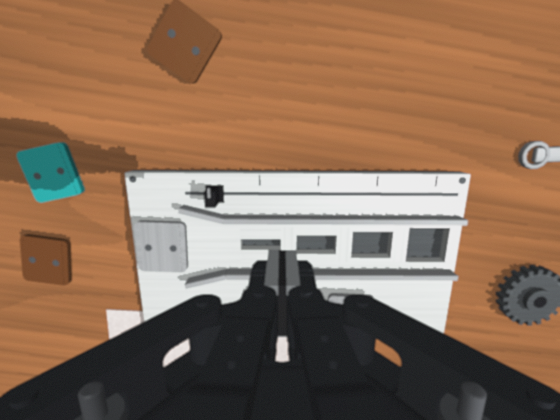

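The wrist view shows the gauge upright. Slots are at about (261,244), (317,244), (372,244) and (428,244), the key is at about (161,246), and the marker is at about (213,195).

Run:
```python
from h import *
im=cv2.imread("pics/w1.png");c=np.load("w1.npy",allow_pickle=True).item()
g=cv2.cvtColor(im,cv2.COLOR_BGR2GRAY)
m=(g[226:264,235:455]<140).astype(np.uint8)
cs,_=cv2.findContours(m,cv2.RETR_EXTERNAL,cv2.CHAIN_APPROX_NONE);S=[]
for k in cs:
    if cv2.contourArea(k)>100:
        x,y,w,h=cv2.boundingRect(k);S.append((x+235+w/2-.5,y+226+h/2-.5));print(x+235,y+226,w,h,ray(c,[[x+234.5,y+225.5+h/2],[x+234.5+w,y+225.5+h/2]],.022).round(4).tolist())
S=np.array(sorted(S));P=ray(c,S,.022)[:,:2];print(P.round(4).tolist())
if len(S)==4:
    d=P[3]-P[0];th=np.arctan2(-d[0],d[1]);R=np.array([[np.cos(th),-np.sin(th)],[np.sin(th),np.cos(th)]])
    t=P.mean(0)-R@[0,.049];print("th",th,"len",np.hypot(*d),"t",t)
    np.savez("g.npz",R=R,t=t,th=th)
    G=lambda uv,z:((ray(c,uv,z)[:,:2]-t)@R*1000).round(1).tolist()
    print("plate",G([[125,172],[469,174]],.022))
    print("key corners LT RT RB LB",G([[135.5,218],[185.5,219],[187,272],[136,271]],.04),"holes",G([[148.5,248],[172.5,248]],.04))
    print("marker top",G([[213,190]],.052))
cv2.imwrite("pics/w1c.png",cv2.resize(im[165:295,115:315],None,fx=4,fy=4,interpolation=cv2.INTER_CUBIC))
```

```text
242 236 94 28 [[0.6095, -0.0116, 0.022], [0.5924, 0.099, 0.022]]
352 232 40 25 [[0.5826, 0.1163, 0.022], [0.5754, 0.1631, 0.022]]
407 228 42 33 [[0.5727, 0.1806, 0.022], [0.5652, 0.2297, 0.022]]
[[0.6009, 0.0437], [0.579, 0.1397], [0.5689, 0.2051]]
```

View pics/w1c.png

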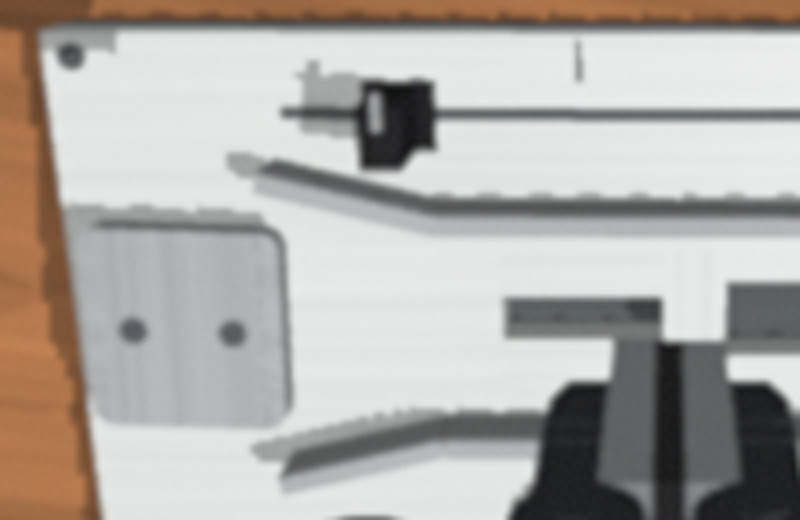

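The crop shows the key flange with its edges at crop x about 80–290 and y about 222–425, with no gap visible. The marker top is at crop (385,127) and slot 1 spans (505..661, 298..337).

Run:
```python
from h import *
c=np.load("w1.npy",allow_pickle=True).item()
cr=lambda a:np.array(a,float)/4+[114.6,164.6]
P=ray(c,np.r_[cr([[583,317.5]]),[[371.5,244.0],[427.5,244.0]]],.022)[:,:2];y=np.array([-.05,.082,.148])
A=np.polyfit(y,P,1);print(A,np.hypot(*A[0]))
d=A[0];th=np.arctan2(-d[0],d[1]);R=np.array([[np.cos(th),-np.sin(th)],[np.sin(th),np.cos(th)]]);t=P.mean(0)-R@[0,y.mean()]
np.savez("g.npz",R=R,t=t,th=th);print("th",th,"t",t,((P-t)@R).round(4).tolist())
G=lambda uv,z:((ray(c,uv,z)[:,:2]-t)@R*1000).round(1).tolist()
print("plate",G([cr([40,28])],.022),G([[469,174]],.022))
print("key edges L,R,T,B mids",G(cr([[86,325],[288,320],[180,224],[190,425]]),.04),"holes",G(cr([[133,330],[232,333]]),.04))
print("marker top",G(cr([[385,127]]),.052))
s=env.get_state();print("tcp gauge",(np.array(s["position"][:2])-t)@R)
```

```text
[[-0.15194755  0.98695785]
 [ 0.59144886  0.05893507]] 0.9985859256202967
th 0.15275610785631596 t [0.59146177 0.05885121] [[-0.0, -0.0498], [0.0, 0.0818], [-0.0, 0.148]]
plate [[-86.2, -198.8]] [[-83.4, 183.5]]
key edges L,R,T,B mids [[-5.0, -188.4], [-6.6, -131.4], [-34.9, -158.7], [26.0, -162.4]] holes [[-3.5, -175.4], [-2.6, -147.5]]
marker top [[-65.2, -97.9]]
tcp gauge [-0.07235943 -0.02309751]
```

```bash
cat > st.py <<'E'
from h import *
z=np.load("g.npz");s=env.get_state();p=np.array(s["position"])
print("t",round(s["clock"],2),"gauge mm",np.r_[((p[:2]-z["t"])@z["R"])*1000,p[2]*1000].round(1),"F gauge",np.r_[np.array(s["contact_force"][:2])@z["R"],s["contact_force"][2]].round(1))
E
python3 -m pendant '[{"xyz":[-0.36,-0.95,0],"dr":[0,0,0],"hand":-1},{"xyz":[-0.36,-0.95,0],"dr":[0,0,0],"hand":-1},{"xyz":[-0.36,-0.95,0],"dr":[0,0,0],"hand":-1},{"xyz":[-0.36,-0.95,0],"dr":[0,0,0],"hand":-1},{"xyz":[-0.36,-0.95,0],"dr":[0,0,0],"hand":-1},{"xyz":[-0.36,-0.95,0.3],"dr":[0,0,0],"hand":-1},{"xyz":[-0.36,-0.95,0.7],"dr":[0,0,0],"hand":-1},{"xyz":[-0.36,-0.95,1],"dr":[0,0,0],"hand":-1},{"xyz":[-0.36,-0.95,1],"dr":[0,0,0],"hand":-1},{"xyz":[-0.36,-0.95,1],"dr":[0,0,0],"hand":-1},{"xyz":[0,0,1],"dr":[0,0,0],"hand":-1},{"xyz":[0,0,0],"dr":[0,0,0],"hand":-1},{"xyz":[0,0,0],"dr":[0,0,0],"hand":-1}]'; python3 st.py
python3 - <<'E'
from h import *
cv2.imwrite("pics/w2.png",get_image("wrist"));np.save("w2.npy",get_calibration("wrist"),allow_pickle=True)
E
```

```text
clock: 4.85
position: [0.621, -0.1484, 0.1411]
ee_rot: [-0.077, 0.997, 0.001, -0.001]
contact_force: [0.1, -0.2, 0.4]
grip_width: -0.0001
gripper_force: 0.0
t 4.85 gauge mm [  -2.4 -209.3  141.1] F gauge [ 0.  -0.2  0.4]
```

View pics/w2.png

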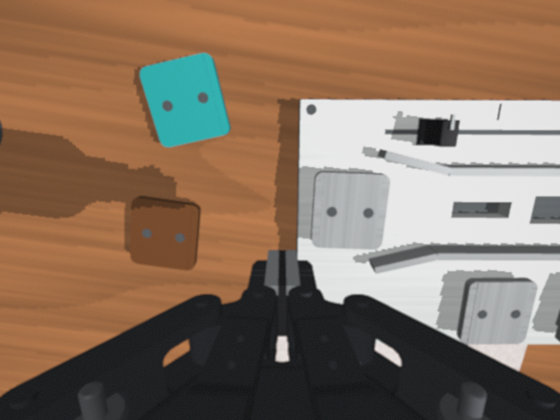

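The view shows the key flange at about x 312–388 and y 171–249, with its holes at (332,212) and (368,212). The fingers stand beyond the plate end, and the brown block is well to the left.

```bash
python3 - <<'E'
from h import *
c=np.load("w2.npy",allow_pickle=True).item();z=np.load("g.npz")
G=lambda uv,h:((ray(c,uv,h)[:,:2]-z["t"])@z["R"]*1000).round(1).tolist()
print("key LRTB",G([[313,210],[388,210],[351,171],[348,248.5]],.04),G([[332,212],[368,212.5]],.04),"plate edge",G([[299,200]],.022),"brown R",G([[199,235]],.018),"slot1",G([[481.5,210]],.022))
print("marker",G([[432,131]],.052))
E
python3 -m pendant '[{"xyz":[0,0,1],"dr":[0,0,0],"hand":-1},{"xyz":[0,0,1],"dr":[0,0,0],"hand":-1},{"xyz":[0,0,1],"dr":[0,0,0],"hand":-1},{"xyz":[0,0,1],"dr":[0,0,0],"hand":-1},{"xyz":[0,0,0.7],"dr":[0,0,0],"hand":-1},{"xyz":[0,0,0.5],"dr":[0,0,0],"hand":-1},{"xyz":[0,0,0],"dr":[0,0,0],"hand":-1},{"xyz":[0,0,0],"dr":[0,0,0],"hand":-1}]'; python3 st.py
```

```text
key LRTB [[-5.1, -186.4], [-5.2, -129.2], [-35.0, -159.3], [26.5, -157.8]] [[-3.5, -171.8], [-3.2, -144.3]] plate edge [[-8.4, -196.2]] brown R [[23.6, -280.9]] slot1 [[-0.2, -46.0]]
marker [[-64.2, -108.8]]
clock: 5.7
position: [0.6221, -0.1484, 0.039]
ee_rot: [-0.078, 0.997, -0.0, 0.0]
contact_force: [0.1, 0.6, 0.1]
grip_width: 0.0001
gripper_force: 0.0
t 5.7 gauge mm [  -1.2 -209.5   39. ] F gauge [0.2 0.6 0.1]
```

```bash
python3 -m pendant '[{"xyz":[0.08,0.2,0.06],"dr":[0,0,0],"hand":-1},{"xyz":[0,0.2,0],"dr":[0,0,0],"hand":-1},{"xyz":[0,0.2,0],"dr":[0,0,0],"hand":-1},{"xyz":[0,0.2,0],"dr":[0,0,0],"hand":-1},{"xyz":[0,0.2,0],"dr":[0,0,0],"hand":-1},{"xyz":[0,0.2,0],"dr":[0,0,0],"hand":-1},{"xyz":[0,0.2,0],"dr":[0,0,0],"hand":-1},{"xyz":[0,0.2,0],"dr":[0,0,0],"hand":-1},{"xyz":[0,0.2,0],"dr":[0,0,0],"hand":-1},{"xyz":[0,0.2,0],"dr":[0,0,0],"hand":-1}]'; python3 st.py; python3 -m pendant '[{"xyz":[0,0.2,0],"dr":[0,0,0],"hand":-1},{"xyz":[0,0.2,0],"dr":[0,0,0],"hand":-1},{"xyz":[0,0.2,0],"dr":[0,0,0],"hand":-1},{"xyz":[0,0.2,0],"dr":[0,0,0],"hand":-1},{"xyz":[0,0.2,0],"dr":[0,0,0],"hand":-1},{"xyz":[0,0.2,0],"dr":[0,0,0],"hand":-1},{"xyz":[0,0.2,0],"dr":[0,0,0],"hand":-1},{"xyz":[0,0,0],"dr":[0,0,0],"hand":-1}]';python3 st.py
python3 - <<'E'
from h import *
cv2.imwrite("pics/w3.png",get_image("wrist"))
E
```

```text
clock: 6.7
position: [0.6139, -0.1088, 0.0371]
ee_rot: [-0.078, 0.997, -0.0, 0.0]
contact_force: [-0.1, -2.3, 2.4]
grip_width: -0.0002
gripper_force: 1.6
t 6.7 gauge mm [  -3.3 -169.1   37.1] F gauge [-0.4 -2.3  2.4]
clock: 7.5
position: [0.6091, -0.0804, 0.0369]
ee_rot: [-0.078, 0.997, 0.001, -0.0]
contact_force: [0.5, -0.9, 0.4]
grip_width: 0.0002
gripper_force: 0.5
t 7.5 gauge mm [  -3.7 -140.3   36.9] F gauge [ 0.4 -0.9  0.4]
```

View pics/w3.png

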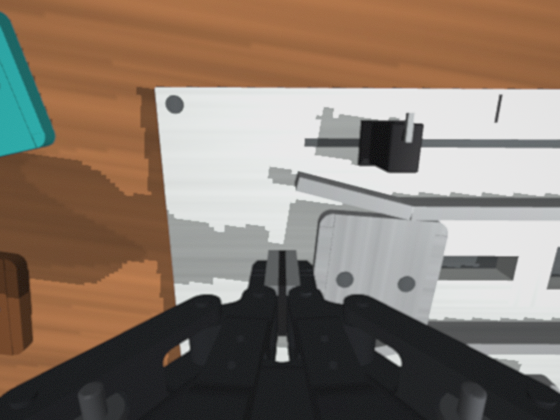

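The key's front -x corner has met the flared rail on the marker side, at about (322,213)–(445,222). It is yawed slightly, so I'll keep pushing gently and let the flare centre it.

```bash
python3 -m pendant '[{"xyz":[0.05,0.15,0],"dr":[0,0,0],"hand":-1},{"xyz":[0.05,0.15,0],"dr":[0,0,0],"hand":-1},{"xyz":[0,0.15,0],"dr":[0,0,0],"hand":-1},{"xyz":[0,0.15,0],"dr":[0,0,0],"hand":-1},{"xyz":[0,0.15,0],"dr":[0,0,0],"hand":-1},{"xyz":[0,0.15,0],"dr":[0,0,0],"hand":-1},{"xyz":[0,0.15,0],"dr":[0,0,0],"hand":-1}]';python3 st.py; python3 -m pendant '[{"xyz":[0,0.15,0],"dr":[0,0,0],"hand":-1},{"xyz":[0,0.15,0],"dr":[0,0,0],"hand":-1},{"xyz":[0,0.15,0],"dr":[0,0,0],"hand":-1}]'; python3 st.py
python3 - <<'E'
from h import *
cv2.imwrite("pics/w4.png",get_image("wrist"))
E
```

```text
clock: 8.25
position: [0.6044, -0.0606, 0.0372]
ee_rot: [-0.078, 0.997, 0.0, 0.0]
contact_force: [3.0, -3.4, -0.3]
grip_width: -0.0002
gripper_force: 1.4
t 8.25 gauge mm [  -5.4 -120.1   37.2] F gauge [ 2.5 -3.8 -0.3]
clock: 8.55
position: [0.6031, -0.0518, 0.0372]
ee_rot: [-0.078, 0.997, -0.0, 0.0]
contact_force: [2.7, -1.9, -0.7]
grip_width: 0.0004
gripper_force: 1.5
t 8.55 gauge mm [  -5.3 -111.2   37.2] F gauge [ 2.3 -2.3 -0.7]
```

View pics/w4.png

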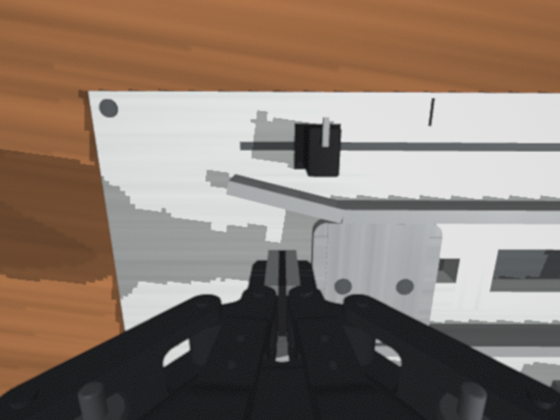

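```bash
python3 -m pendant '[{"xyz":[-0.04,0.15,0],"dr":[0,0,0],"hand":-1},{"xyz":[-0.04,0.15,0],"dr":[0,0,0],"hand":-1},{"xyz":[-0.04,0.15,0],"dr":[0,0,0],"hand":-1},{"xyz":[-0.04,0.15,0],"dr":[0,0,0],"hand":-1},{"xyz":[0,0.15,0],"dr":[0,0,0],"hand":-1},{"xyz":[0,0.15,0],"dr":[0,0,0],"hand":-1},{"xyz":[0,0.15,0],"dr":[0,0,0],"hand":-1},{"xyz":[0,0.15,0],"dr":[0,0,0],"hand":-1},{"xyz":[0,0.15,0],"dr":[0,0,0],"hand":-1},{"xyz":[0,0.15,0],"dr":[0,0,0],"hand":-1}]';python3 st.py; python3 -m pendant '[{"xyz":[0,0.15,0],"dr":[0,0,0],"hand":-1},{"xyz":[0,0.15,0],"dr":[0,0,0],"hand":-1},{"xyz":[0,0.15,0],"dr":[0,0,0],"hand":-1},{"xyz":[0,0.15,0],"dr":[0,0,0],"hand":-1},{"xyz":[0,0.15,0],"dr":[0,0,0],"hand":-1},{"xyz":[0,0.15,0],"dr":[0,0,0],"hand":-1},{"xyz":[0,0.15,0],"dr":[0,0,0],"hand":-1},{"xyz":[0,0.15,0],"dr":[0,0,0],"hand":-1},{"xyz":[0,0.15,0],"dr":[0,0,0],"hand":-1},{"xyz":[0,0.1,0],"dr":[0,0,0],"hand":-1},{"xyz":[0,0.1,0],"dr":[0,0,0],"hand":-1}]'; python3 st.py
python3 -m pendant '[{"xyz":[0,0.1,0],"dr":[0,0,0],"hand":-1},{"xyz":[0,0.1,0],"dr":[0,0,0],"hand":-1},{"xyz":[0,0.1,0],"dr":[0,0,0],"hand":-1},{"xyz":[0,0.1,0],"dr":[0,0,0],"hand":-1},{"xyz":[0,0.1,0],"dr":[0,0,0],"hand":-1}]'; python3 st.py
```

```text
clock: 9.6
position: [0.6009, -0.0218, 0.0369]
ee_rot: [-0.077, 0.997, -0.0, -0.001]
contact_force: [-1.5, -4.9, 1.6]
grip_width: 0.0001
gripper_force: 2.2
t 9.6 gauge mm [ -3.  -81.1  36.9] F gauge [-2.2 -4.6  1.6]
clock: 10.7
position: [0.5962, 0.0089, 0.0369]
ee_rot: [-0.078, 0.997, 0.0, -0.0]
contact_force: [-2.0, -4.4, 1.6]
grip_width: 0.0003
gripper_force: 2.1
t 10.7 gauge mm [ -2.9 -50.1  36.9] F gauge [-2.6 -4.1  1.6]
clock: 11.2
position: [0.5947, 0.0188, 0.0369]
ee_rot: [-0.078, 0.997, 0.0, -0.0]
contact_force: [-3.2, -4.5, 1.0]
grip_width: 0.0
gripper_force: 2.1
t 11.2 gauge mm [ -2.9 -40.1  36.9] F gauge [-3.8 -4.   1. ]
```

```bash
python3 -m pendant '[{"xyz":[0,0.1,0],"dr":[0,0,0],"hand":-1},{"xyz":[0,0.1,0],"dr":[0,0,0],"hand":-1},{"xyz":[0,0.1,0],"dr":[0,0,0],"hand":-1},{"xyz":[0,0.1,0],"dr":[0,0,0],"hand":-1},{"xyz":[0,0.1,0],"dr":[0,0,0],"hand":-1},{"xyz":[0,0.1,0],"dr":[0,0,0],"hand":-1}]';python3 st.py; for i in 1; do python3 -m pendant '[{"xyz":[0,0.1,0],"dr":[0,0,0],"hand":-1},{"xyz":[0,0.1,0],"dr":[0,0,0],"hand":-1}]';done; python3 st.py
python3 - <<'E'
from h import *
cv2.imwrite("pics/w5.png",np.hstack([get_image("wrist")[150:400,250:],cv2.resize(get_image("scene")[170:320,180:380],None,fx=1.667,fy=1.667)]))
E
```

```text
clock: 11.8
position: [0.5929, 0.0307, 0.0369]
ee_rot: [-0.078, 0.997, 0.0, -0.0]
contact_force: [-3.2, -3.7, 1.0]
grip_width: 0.0002
gripper_force: 2.0
t 11.8 gauge mm [ -2.8 -28.1  36.9] F gauge [-3.7 -3.2  1. ]
clock: 12.0
position: [0.5923, 0.0346, 0.0369]
ee_rot: [-0.078, 0.997, 0.0, -0.0]
contact_force: [-3.1, -4.2, 0.3]
grip_width: 0.0002
gripper_force: 1.9
t 12.0 gauge mm [ -2.9 -24.1  36.9] F gauge [-3.7 -3.6  0.3]
```

View pics/w5.png

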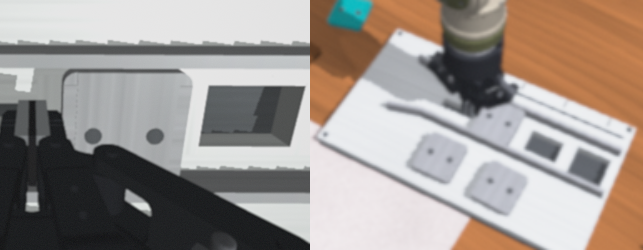

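The key covers slot 2 and its front edge is close to slot 3, with low push force, so it still seems to be riding. I'll continue.

```bash
python3 -m pendant '[{"xyz":[0,0.1,0],"dr":[0,0,0],"hand":-1},{"xyz":[0,0.1,0],"dr":[0,0,0],"hand":-1},{"xyz":[0,0.1,0],"dr":[0,0,0],"hand":-1}]';python3 st.py; python3 -m pendant '[{"xyz":[0,0.1,0],"dr":[0,0,0],"hand":-1},{"xyz":[0,0.1,0],"dr":[0,0,0],"hand":-1},{"xyz":[0,0.1,0],"dr":[0,0,0],"hand":-1},{"xyz":[0,0.1,0],"dr":[0,0,0],"hand":-1}]'; python3 st.py
```

```text
clock: 12.4
position: [0.5918, 0.0407, 0.0371]
ee_rot: [-0.078, 0.997, 0.0, 0.0]
contact_force: [-1.1, -3.2, -0.1]
grip_width: -0.0003
gripper_force: 1.3
t 12.4 gauge mm [ -2.4 -18.   37.1] F gauge [-1.6 -3.  -0.1]
clock: 12.8
position: [0.5906, 0.0485, 0.0371]
ee_rot: [-0.078, 0.997, 0.0, 0.0]
contact_force: [-0.5, -2.4, -0.5]
grip_width: 0.0
gripper_force: 1.0
t 12.8 gauge mm [ -2.4 -10.1  37.1] F gauge [-0.8 -2.3 -0.5]
```

```bash
python3 -m pendant '[{"xyz":[0,0.15,0],"dr":[0,0,0],"hand":-1},{"xyz":[0,0.15,0],"dr":[0,0,0],"hand":-1},{"xyz":[0,0.15,0],"dr":[0,0,0],"hand":-1},{"xyz":[0,0.15,0],"dr":[0,0,0],"hand":-1},{"xyz":[0,0.15,0],"dr":[0,0,0],"hand":-1},{"xyz":[0,0.15,0],"dr":[0,0,0],"hand":-1},{"xyz":[0,0.15,0],"dr":[0,0,0],"hand":-1},{"xyz":[0,0.15,0],"dr":[0,0,0],"hand":-1},{"xyz":[0,0.15,0],"dr":[0,0,0],"hand":-1},{"xyz":[0,0.15,0],"dr":[0,0,0],"hand":-1},{"xyz":[0,0.1,0],"dr":[0,0,0],"hand":-1},{"xyz":[0,0.1,0],"dr":[0,0,0],"hand":-1},{"xyz":[0,0.1,0],"dr":[0,0,0],"hand":-1}]';python3 st.py; python3 -m pendant '[{"xyz":[0,0.1,0],"dr":[0,0,0],"hand":-1},{"xyz":[0,0.1,0],"dr":[0,0,0],"hand":-1},{"xyz":[0,0.1,0],"dr":[0,0,0],"hand":-1},{"xyz":[0,0.1,0],"dr":[0,0,0],"hand":-1},{"xyz":[0,0.1,0],"dr":[0,0,0],"hand":-1}]'; python3 st.py;  python3 -m pendant '[{"xyz":[0,0.1,0],"dr":[0,0,0],"hand":-1},{"xyz":[0,0.1,0],"dr":[0,0,0],"hand":-1},{"xyz":[0,0.1,0],"dr":[0,0,0],"hand":-1}]'; python3 st.py
```

```text
clock: 14.1
position: [0.585, 0.0841, 0.0373]
ee_rot: [-0.077, 0.997, 0.0, 0.0]
contact_force: [0.3, -0.2, 0.6]
grip_width: -0.0002
gripper_force: 0.0
t 14.1 gauge mm [-2.5 25.9 37.3] F gauge [ 0.3 -0.3  0.6]
clock: 14.6
position: [0.5832, 0.0938, 0.037]
ee_rot: [-0.078, 0.997, 0.0, -0.0]
contact_force: [-0.7, -2.2, -0.9]
grip_width: 0.0001
gripper_force: 0.6
t 14.6 gauge mm [-2.8 35.8 37. ] F gauge [-1.  -2.1 -0.9]
clock: 14.9
position: [0.5824, 0.0998, 0.0371]
ee_rot: [-0.078, 0.997, 0.0, 0.0]
contact_force: [1.1, -0.7, -1.1]
grip_width: 0.0
gripper_force: 0.6
t 14.9 gauge mm [-2.7 41.8 37.1] F gauge [ 1.  -0.9 -1.1]
```

```bash
python3 -m pendant '[{"xyz":[0,0.1,0],"dr":[0,0,0],"hand":-1},{"xyz":[0,0.1,0],"dr":[0,0,0],"hand":-1}]';python3 st.py; python3 -m pendant '[{"xyz":[0,0.1,0],"dr":[0,0,0],"hand":-1},{"xyz":[0,0.1,0],"dr":[0,0,0],"hand":-1}]'; python3 st.py
python3 - <<'E'
from h import *
cv2.imwrite("pics/w6.png",np.hstack([get_image("wrist")[150:400,250:],cv2.resize(get_image("scene")[170:320,180:380],None,fx=1.667,fy=1.667)]))
E
```

```text
clock: 15.1
position: [0.5818, 0.1038, 0.0372]
ee_rot: [-0.077, 0.997, 0.0, 0.0]
contact_force: [0.4, -0.3, 0.6]
grip_width: 0.0001
gripper_force: 0.0
t 15.1 gauge mm [-2.7 45.9 37.2] F gauge [ 0.4 -0.3  0.6]
clock: 15.3
position: [0.5812, 0.108, 0.0372]
ee_rot: [-0.078, 0.997, 0.0, 0.0]
contact_force: [0.6, 1.1, 0.2]
grip_width: 0.0001
gripper_force: 0.0
t 15.3 gauge mm [-2.7 50.1 37.2] F gauge [0.7 1.  0.2]
```

View pics/w6.png

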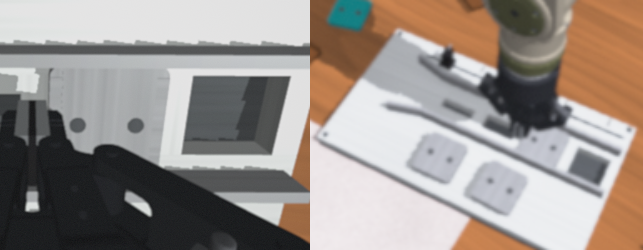

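The key now looks smaller and flush in slot 3: hole spacing is 58 px against 62 px riding, and there is no side step. The push force has gone to zero, so it has dropped. I'll back off, lift, and go behind the marker.

```bash
python3 -m pendant '[{"xyz":[0,-0.5,0],"dr":[0,0,0],"hand":-1},{"xyz":[0,-0.5,-0.5],"dr":[0,0,0],"hand":-1},{"xyz":[0,0,-1],"dr":[0,0,0],"hand":-1},{"xyz":[0,0,-1],"dr":[0,0,0],"hand":-1},{"xyz":[0,0,-1],"dr":[0,0,0],"hand":-1},{"xyz":[0,0,-1],"dr":[0,0,0],"hand":-1},{"xyz":[0.9,-0.6,-1],"dr":[0,0,0],"hand":-1},{"xyz":[1,-0.6,-1],"dr":[0,0,0],"hand":-1},{"xyz":[1,-0.6,-1],"dr":[0,0,0],"hand":-1},{"xyz":[0,-0.6,0],"dr":[0,0,0],"hand":-1},{"xyz":[0,0,0],"dr":[0,0,0],"hand":-1},{"xyz":[0,0,0],"dr":[0,0,0],"hand":-1}]';python3 st.py
python3 - <<'E'
from h import *
w=get_image("wrist");np.save("w7.npy",get_calibration("wrist"),allow_pickle=True);cv2.imwrite("pics/w7.png",w)
E
```

```text
clock: 16.6
position: [0.5348, 0.0308, 0.1866]
ee_rot: [-0.077, 0.997, 0.0, -0.0]
contact_force: [-1.4, 0.9, -0.2]
grip_width: 0.0004
gripper_force: 0.0
t 16.6 gauge mm [-60.3 -19.1 186.6] F gauge [-1.3  1.1 -0.2]
```

View pics/w7.png

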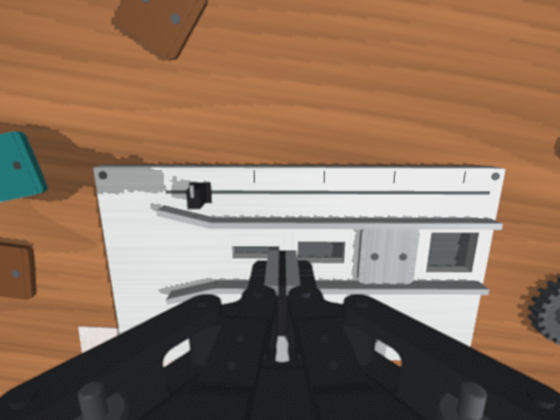

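The key sits over slot 3 with holes at (375,257) and (403,257). The marker top is at about (197,194), and the slot 3 tick is at (394,177).

Run:
```python
from h import *
z=np.load("g.npz");c=np.load("w7.npy",allow_pickle=True).item();im=cv2.imread("pics/w7.png")
G=lambda uv,h:((ray(c,uv,h)[:,:2]-z["t"])@z["R"]*1000).round(1).tolist()
g=cv2.cvtColor(im,cv2.COLOR_BGR2GRAY)
def cen(x0,y0,x1,y1,th):
    m=g[y0:y1,x0:x1]<th;y,x=np.nonzero(m);return [x.mean()+x0,y.mean()+y0]
h=[cen(368,250,382,264,130),cen(396,250,410,264,130)]
print(h,"holes @.03",G(h,.03),"@.04",G(h,.04))
print("ticks",G([[254,177],[324,177],[394,177],[464,177]],.022),"plate corners",G([[94.5,168],[503,170]],.022))
m=(g[175:215,180:225]<45).astype(np.uint8);x,y,w,hh=cv2.boundingRect(m);print("mk bbox",x+180,y+175,w,hh,G([[x+180,y+175+hh-5],[x+180+12,y+175+hh-5]],.052))
cv2.imwrite("pics/w7c.png",cv2.resize(np.hstack([im[160:280,340:430],im[160:280,160:250]]),None,fx=4,fy=4,interpolation=cv2.INTER_CUBIC))
```

```text
[[np.float64(374.025), np.float64(256.325)], [np.float64(402.6666666666667), np.float64(256.44444444444446)]] holes @.03 [[-1.3, 71.1], [-1.2, 99.3]] @.04 [[-5.8, 68.0], [-5.7, 95.1]]
ticks [[-78.3, -45.5], [-78.4, 20.2], [-78.5, 85.9], [-78.5, 151.5]] plate corners [[-86.6, -193.7], [-85.2, 186.9]]
mk bbox 187 183 24 25 [[-60.9, -101.1], [-60.9, -90.8]]
```

View pics/w7c.png

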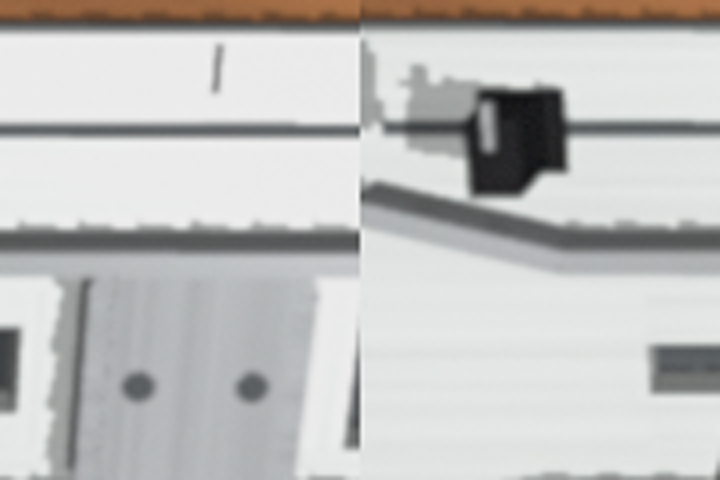

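Home in slot 3 is confirmed: the holes cast at flange height 30 mm land on x≈0 and the y offset agrees with slot 3. The settled view also shows my gauge origin was 3.8 mm short in y, so I'll fix that and go for the marker.

```bash
python3 - <<'E'
import numpy as np
z=np.load("g.npz");np.savez("g.npz",R=z["R"],th=z["th"],t=z["t"]+z["R"]@[0,.0038])
E
python3 -m pendant '[{"xyz":[0.1,-0.9,0],"dr":[0,0,0],"hand":-1},{"xyz":[0,-0.9,0],"dr":[0,0,0],"hand":-1},{"xyz":[0,-0.9,0],"dr":[0,0,0],"hand":-1},{"xyz":[0,-0.9,0],"dr":[0,0,0],"hand":-1},{"xyz":[0,-0.9,0],"dr":[0,0,0],"hand":-1},{"xyz":[0,-0.9,0],"dr":[0,0,0],"hand":-1},{"xyz":[0,0,0.5],"dr":[0,0,0],"hand":-1},{"xyz":[0,0,1],"dr":[0,0,0],"hand":-1},{"xyz":[0,0,1],"dr":[0,0,0],"hand":-1},{"xyz":[0,0,1],"dr":[0,0,0],"hand":-1},{"xyz":[0,0,1],"dr":[0,0,0],"hand":-1},{"xyz":[0,0,1],"dr":[0,0,0],"hand":-1},{"xyz":[0,0,0.8],"dr":[0,0,0],"hand":-1},{"xyz":[0,0,0.3],"dr":[0,0,0],"hand":-1},{"xyz":[0,0,0],"dr":[0,0,0],"hand":-1},{"xyz":[0,0,0],"dr":[0,0,0],"hand":-1}]';python3 st.py
```

```text
clock: 18.25
position: [0.5493, -0.0752, 0.0552]
ee_rot: [-0.078, 0.997, 0.0, -0.0]
contact_force: [-0.2, -0.6, 0.9]
grip_width: -0.0001
gripper_force: 0.0
t 18.25 gauge mm [ -62.  -129.9   55.2] F gauge [-0.3 -0.5  0.9]
```

```bash
python3 -m pendant '[{"xyz":[0,0.2,0],"dr":[0,0,0],"hand":-1},{"xyz":[0,0.2,0],"dr":[0,0,0],"hand":-1},{"xyz":[0,0.2,0],"dr":[0,0,0],"hand":-1},{"xyz":[0,0.2,0],"dr":[0,0,0],"hand":-1},{"xyz":[0,0.2,0],"dr":[0,0,0],"hand":-1},{"xyz":[0,0.2,0],"dr":[0,0,0],"hand":-1},{"xyz":[0,0.2,0],"dr":[0,0,0],"hand":-1},{"xyz":[0,0.2,0],"dr":[0,0,0],"hand":-1},{"xyz":[0,0.2,0],"dr":[0,0,0],"hand":-1},{"xyz":[0,0.2,0],"dr":[0,0,0],"hand":-1}]';python3 st.py;python3 -m pendant '[{"xyz":[0,0.25,0],"dr":[0,0,0],"hand":-1},{"xyz":[0,0.25,0],"dr":[0,0,0],"hand":-1},{"xyz":[0,0.25,0],"dr":[0,0,0],"hand":-1},{"xyz":[0,0.25,0],"dr":[0,0,0],"hand":-1},{"xyz":[0,0.25,0],"dr":[0,0,0],"hand":-1},{"xyz":[0,0.25,0],"dr":[0,0,0],"hand":-1},{"xyz":[0,0.25,0],"dr":[0,0,0],"hand":-1},{"xyz":[0,0.25,0],"dr":[0,0,0],"hand":-1},{"xyz":[0,0.25,0],"dr":[0,0,0],"hand":-1},{"xyz":[0,0.25,0],"dr":[0,0,0],"hand":-1}]';python3 st.py
python3 -m pendant '[{"xyz":[0,0.25,0],"dr":[0,0,0],"hand":-1},{"xyz":[0,0.25,0],"dr":[0,0,0],"hand":-1},{"xyz":[0,0.25,0],"dr":[0,0,0],"hand":-1},{"xyz":[0,0.25,0],"dr":[0,0,0],"hand":-1},{"xyz":[0,0.25,0],"dr":[0,0,0],"hand":-1},{"xyz":[0,0.25,0],"dr":[0,0,0],"hand":-1},{"xyz":[0,0.25,0],"dr":[0,0,0],"hand":-1},{"xyz":[0,0.25,0],"dr":[0,0,0],"hand":-1},{"xyz":[0,0.25,0],"dr":[0,0,0],"hand":-1},{"xyz":[0,0.25,0],"dr":[0,0,0],"hand":-1},{"xyz":[0,0.2,0],"dr":[0,0,0],"hand":-1},{"xyz":[0,0.2,0],"dr":[0,0,0],"hand":-1},{"xyz":[0,0.2,0],"dr":[0,0,0],"hand":-1},{"xyz":[0,0.2,0],"dr":[0,0,0],"hand":-1},{"xyz":[0,0.1,0],"dr":[0,0,0],"hand":-1},{"xyz":[0,0.1,0],"dr":[0,0,0],"hand":-1},{"xyz":[0,0,0],"dr":[0,0,0],"hand":-1},{"xyz":[0,0,0],"dr":[0,0,0],"hand":-1}]';python3 st.py
python3 - <<'E'
from h import *
cv2.imwrite("pics/w8.png",get_image("wrist"));np.save("w8.npy",get_calibration("wrist"),allow_pickle=True)
E
```

```text
clock: 19.25
position: [0.5432, -0.0358, 0.0552]
ee_rot: [-0.078, 0.997, -0.0, 0.0]
contact_force: [1.7, -2.2, 3.0]
grip_width: -0.0001
gripper_force: 1.2
t 19.25 gauge mm [-62.1 -90.   55.2] F gauge [ 1.3 -2.4  3. ]
clock: 20.25
position: [0.5351, 0.0137, 0.055]
ee_rot: [-0.078, 0.997, 0.0, -0.0]
contact_force: [2.4, -1.0, 1.1]
grip_width: -0.0002
gripper_force: 1.0
t 20.25 gauge mm [-62.6 -39.9  55. ] F gauge [ 2.2 -1.4  1.1]
clock: 22.05
position: [0.5239, 0.0826, 0.0549]
ee_rot: [-0.078, 0.997, 0.0, -0.0]
contact_force: [0.7, -0.6, 0.3]
grip_width: -0.0001
gripper_force: 0.2
t 22.05 gauge mm [-63.1  30.   54.9] F gauge [ 0.6 -0.7  0.3]
```

View pics/w8.png

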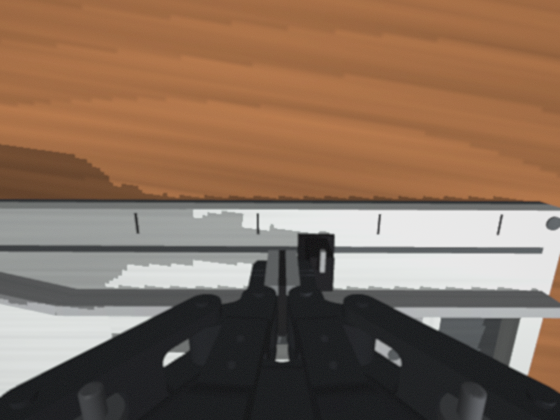

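The view shows the marker at px 299–334, between the ticks for slot 2 (258) and slot 3 (378). I note I have now viewed 12 pictures, two over the allowed 10, so from here I'll use numbers only.

Run:
```python
from h import *
z=np.load("g.npz");c=np.load("w8.npy",allow_pickle=True).item()
G=lambda uv,h:((ray(c,uv,h)[:,:2]-z["t"])@z["R"]*1000).round(1).tolist()
im=cv2.imread("pics/w8.png");g=cv2.cvtColor(im,cv2.COLOR_BGR2GRAY)
for r in(236,240,256):print(r,np.nonzero(g[r,285:345]<45)[0][[0,-1]]+285)
print("ticks",G([[137,224],[258,224],[378.5,224],[500,224]],.022))
print("rear base",G([[298.5,240]],.022),"front top",G([[334,245]],.052), "rear top",G([[298.5,245]],.052))
```

```text
236 [299 332]
240 [299 332]
256 [298 332]
ticks [[-78.5, -49.5], [-78.6, 16.2], [-78.7, 81.6], [-78.8, 147.5]]
rear base [[-69.3, 38.3]] front top [[-78.7, 52.7]] rear top [[-78.6, 36.6]]
```

```bash
python3 -m pendant '[{"xyz":[0,0.2,0],"dr":[0,0,0],"hand":-1},{"xyz":[0,0.2,0],"dr":[0,0,0],"hand":-1},{"xyz":[0,0.2,0],"dr":[0,0,0],"hand":-1},{"xyz":[0,0.2,0],"dr":[0,0,0],"hand":-1},{"xyz":[0,0.2,0],"dr":[0,0,0],"hand":-1},{"xyz":[0,0.2,0],"dr":[0,0,0],"hand":-1},{"xyz":[0,0.2,0],"dr":[0,0,0],"hand":-1},{"xyz":[0,0.1,0],"dr":[0,0,0],"hand":-1},{"xyz":[0,0.1,0],"dr":[0,0,0],"hand":-1},{"xyz":[0,0.1,0],"dr":[0,0,0],"hand":-1},{"xyz":[0,0.05,0],"dr":[0,0,0],"hand":-1},{"xyz":[0,0,0],"dr":[0,0,0],"hand":-1},{"xyz":[0,0,0],"dr":[0,0,0],"hand":-1}]';python3 st.py
python3 - <<'E'
from h import *
im=get_image("wrist");cv2.imwrite("pics/w9.png",im);c=get_calibration("wrist");np.save("w9.npy",c,allow_pickle=True)
z=np.load("g.npz");g=cv2.cvtColor(im,cv2.COLOR_BGR2GRAY)
G=lambda uv,h:((ray(c,uv,h)[:,:2]-z["t"])@z["R"]*1000).round(1).tolist()
W=lambda p,h:np.r_[z["t"]+z["R"]@(np.array(p)/1000),h]
for r in(236,240,245,256):print(r,np.nonzero(g[r,285:345]<45)[0][[0,-1]]+285)
print("tick pred",proj(c,[W([-78.5,y],.022) for y in(16,82,148)]).round(1).tolist())
r=224;print("dark cols row224",np.nonzero(g[r]<110)[0])
e=np.nonzero(g[240,285:345]<45)[0][[0,-1]]+285
print("rear base",G([[e[0]-.5,240]],.022),"front top",G([[e[1]+.5,240]],.052))
E
```

```text
clock: 23.4
position: [0.5192, 0.1172, 0.0552]
ee_rot: [-0.078, 0.997, 0.0, 0.0]
contact_force: [0.2, -0.1, 0.4]
grip_width: 0.0003
gripper_force: 0.2
t 23.4 gauge mm [-62.6  64.9  55.2] F gauge [ 0.1 -0.1  0.4]
236 [299 332]
240 [299 332]
245 [298 332]
256 [298 331]
tick pred [[193.4, 222.6], [314.9, 222.7], [436.4, 222.9]]
dark cols row224 [ 72  73  74 193 194 314 435 483 484 485 486 487 488 489 490 491 492 493
 494]
rear base [[-68.5, 73.2]] front top [[-80.3, 86.8]]
```

```bash
python3 -m pendant '[{"xyz":[0,0.05,0],"dr":[0,0,0],"hand":-1},{"xyz":[0,0.04,0],"dr":[0,0,0],"hand":-1},{"xyz":[0,0,0],"dr":[0,0,0],"hand":-1},{"xyz":[0,0,0],"dr":[0,0,0],"hand":-1},{"xyz":[0,-0.5,0],"dr":[0,0,0],"hand":-1},{"xyz":[0,-0.5,-0.5],"dr":[0,0,0],"hand":-1},{"xyz":[0,0,-1],"dr":[0,0,0],"hand":-1},{"xyz":[0,0,-1],"dr":[0,0,0],"hand":-1},{"xyz":[0,0,-1],"dr":[0,0,0],"hand":-1},{"xyz":[-0.7,0.5,-1],"dr":[0,0,0],"hand":-1},{"xyz":[-0.7,0.5,-1],"dr":[0,0,0],"hand":-1},{"xyz":[-0.7,0.5,-1],"dr":[0,0,0],"hand":-1},{"xyz":[-0.5,0.5,0],"dr":[0,0,0],"hand":-1},{"xyz":[0,0,0],"dr":[0,0,0],"hand":-1},{"xyz":[0,0,0],"dr":[0,0,0],"hand":-1}]';python3 st.py
cat > mk.py <<'E'
from h import *
im=get_image("wrist");cv2.imwrite("pics/w10.png",im);c=get_calibration("wrist")
z=np.load("g.npz");g=cv2.cvtColor(im,cv2.COLOR_BGR2GRAY)
G=lambda uv,h:((ray(c,uv,h)[:,:2]-z["t"])@z["R"]*1000).round(1).tolist()
W=lambda p,h:np.r_[z["t"]+z["R"]@(np.array(p)/1000),h]
tp=proj(c,[W([-78.5,y],.022) for y in(16,82,148)])
for u,v in tp:
    a,b=int(u),int(v);x=np.nonzero(g[b,a-8:a+9]<130)[0]+a-8
    print("tick pred",u.round(1),v.round(1),"seen",x,G([[x.mean(),b]],.022) if len(x) else "")
u,v=proj(c,[W([-62,82],.052)])[0].astype(int);print("mk pred",u,v)
for r in range(v-14,v+15,4):
    x=np.nonzero(g[r,u-40:u+41]<45)[0]+u-40
    if len(x):print(r,x[0],x[-1],"top",G([[x[0]-.5,r],[x[-1]+.5,r]],.052),"base",G([[x[0]-.5,r],[x[-1]+.5,r]],.022))
E
python3 mk.py
```

```text
clock: 24.95
position: [0.5662, 0.1462, 0.184]
ee_rot: [-0.078, 0.997, -0.0, -0.001]
contact_force: [-0.6, 0.1, -0.3]
grip_width: 0.0001
gripper_force: 0.0
t 24.95 gauge mm [-11.7  86.4 184. ] F gauge [-0.6  0.2 -0.3]
tick pred 203.9 123.7 seen [] 
tick pred 278.1 123.8 seen [] 
tick pred 352.3 123.9 seen [] 
mk pred 277 145
131 273 276 top [[-73.2, 77.9], [-73.2, 81.1]] base [[-72.3, 77.0], [-72.3, 80.6]]
135 271 289 top [[-70.1, 76.2], [-70.1, 91.5]] base [[-68.8, 75.2], [-68.8, 92.2]]
139 271 289 top [[-67.0, 76.2], [-67.0, 91.6]] base [[-65.3, 75.2], [-65.3, 92.3]]
143 271 289 top [[-63.8, 76.2], [-63.8, 91.6]] base [[-61.7, 75.1], [-61.8, 92.3]]
147 271 288 top [[-60.6, 76.1], [-60.6, 90.8]] base [[-58.2, 75.1], [-58.2, 91.4]]
151 274 285 top [[-57.4, 78.6], [-57.4, 88.4]] base [[-54.6, 77.8], [-54.6, 88.7]]
```

Run:
```python
from h import *
im=cv2.imread("pics/w10.png");c=get_calibration("wrist");z=np.load("g.npz");g=cv2.cvtColor(im,cv2.COLOR_BGR2GRAY).astype(int)
G=lambda uv,h:((ray(c,uv,h)[:,:2]-z["t"])@z["R"]*1000).round(1).tolist()
for b in(118,122,126,130):
    bg=cv2.medianBlur(g[b:b+1].astype(np.uint8).repeat(5,0),5)
    d=np.median(g[b,180:380])-g[b]
    for a in(204,278,352):
        w=np.clip(d[a-12:a+13]-25,0,None);print(b,a,w.max(),round((w*np.arange(a-12,a+13)).sum()/max(w.sum(),1),2),end=" | ")
    print()
print(G([[278,124],[279,124]],.022))
# slots 2 and 4 edges along runway row
for r in(205,210,215):print(r,np.nonzero(np.abs(np.diff(g[r]))>25)[0])
```

```text
118 204 62.0 203.59 | 118 278 56.0 277.73 | 118 352 50.0 352.12 | 
122 204 61.0 203.68 | 122 278 62.0 277.74 | 122 352 59.0 351.71 | 
126 204 65.0 203.88 | 126 278 65.0 277.88 | 126 352 58.0 351.66 | 
130 204 15.0 204.06 | 130 278 134.0 278.35 | 130 352 26.0 351.49 | 
[[-78.3, 81.9], [-78.3, 82.8]]
205 [114 115 163 164 165 183 184 232 233 234 243 321 322 370 371 385 386]
210 [115 116 164 165 184 232 233 234 242 258 265 266 287 288 295 296 321 322
 370 371 384 385]
215 [184 185 233 234 242 321 322 369 370 371 384 385]
```

Run:
```python
import cv2
g=cv2.cvtColor(cv2.imread("pics/w10.png"),cv2.COLOR_BGR2GRAY)
print(list(range(264,296)))
for r in range(128,158,2):print(r,*g[r,264:296])
```

```text
[264, 265, 266, 267, 268, 269, 270, 271, 272, 273, 274, 275, 276, 277, 278, 279, 280, 281, 282, 283, 284, 285, 286, 287, 288, 289, 290, 291, 292, 293, 294, 295]
128 224 226 232 234 235 235 236 233 219 198 201 217 212 165 126 159 192 217 229 236 237 236 236 237 237 236 235 235 235 236 236 236
130 171 174 184 187 175 153 138 129 112 97 93 97 91 75 103 152 170 149 131 133 136 137 136 137 137 134 145 180 224 234 236 235
132 169 171 170 166 145 99 53 31 26 31 29 29 25 46 103 156 167 135 80 39 27 28 31 33 33 40 82 156 221 235 235 235
134 172 173 172 169 147 106 58 32 30 31 39 40 37 54 105 156 171 139 84 49 42 44 39 39 37 44 85 157 223 236 236 235
136 172 173 173 173 160 118 67 34 30 36 38 43 39 58 104 157 171 138 84 48 41 44 43 40 37 43 85 157 223 236 237 236
138 148 149 150 150 141 107 61 29 30 34 38 41 42 57 105 156 169 137 83 50 42 42 41 39 39 42 78 141 195 223 225 225
140 69 69 68 68 66 52 38 30 29 34 41 41 41 49 82 118 127 105 68 46 42 41 41 41 38 40 52 77 96 106 106 107
142 96 96 95 98 90 71 40 30 30 36 39 41 40 42 41 43 44 43 43 41 42 42 40 39 41 40 62 96 115 127 125 126
144 161 160 161 162 150 113 65 31 26 33 39 40 42 42 43 41 43 42 45 42 41 44 40 40 38 46 100 169 215 229 230 230
146 166 166 167 168 158 119 68 33 29 34 38 42 41 42 40 40 43 41 42 41 45 44 41 39 38 49 105 179 227 234 234 235
148 187 174 171 171 161 121 68 34 28 30 39 40 41 42 42 42 41 41 41 44 42 42 42 35 38 48 106 183 228 236 237 236
150 220 196 180 177 166 126 71 40 35 33 37 40 42 40 42 44 40 42 41 43 44 42 37 36 38 50 104 181 227 236 236 236
152 235 232 231 231 227 205 178 166 146 104 65 46 46 46 47 49 46 47 47 49 47 52 78 124 157 169 181 213 230 235 235 235
154 233 233 233 233 233 234 235 236 229 207 180 173 173 173 175 174 174 175 174 175 174 178 194 224 234 237 236 235 234 234 233 234
156 232 232 232 232 232 232 233 233 233 234 233 234 235 235 235 235 235 236 235 235 235 235 234 234 234 234 234 234 233 234 234 234
```

The white pointer stripe is at px 279.8 against the slot 3 tick at about 278, so the marker stands about 1.6 mm too far. I'll nudge it back from the other side.

```bash
python3 -m pendant '[{"xyz":[0.84,0.43,0],"dr":[0,0,0],"hand":-1},{"xyz":[0.84,0.43,0],"dr":[0,0,0],"hand":-1},{"xyz":[0.84,0.43,0],"dr":[0,0,0],"hand":-1},{"xyz":[0,0,0.5],"dr":[0,0,0],"hand":-1},{"xyz":[0,0,1],"dr":[0,0,0],"hand":-1},{"xyz":[0,0,1],"dr":[0,0,0],"hand":-1},{"xyz":[0,0,1],"dr":[0,0,0],"hand":-1},{"xyz":[0,0,1],"dr":[0,0,0],"hand":-1},{"xyz":[0,0,1],"dr":[0,0,0],"hand":-1},{"xyz":[0,0,0.7],"dr":[0,0,0],"hand":-1},{"xyz":[0,0,0.25],"dr":[0,0,0],"hand":-1},{"xyz":[0,0,0],"dr":[0,0,0],"hand":-1},{"xyz":[0,0,0],"dr":[0,0,0],"hand":-1}]';python3 st.py
```

```text
clock: 26.3
position: [0.5136, 0.1641, 0.0563]
ee_rot: [-0.077, 0.997, 0.0, 0.0]
contact_force: [-0.5, 0.3, 0.4]
grip_width: 0.0
gripper_force: 0.0
t 26.3 gauge mm [-61.  112.   56.3] F gauge [-0.4  0.4  0.4]
```

```bash
python3 -m pendant '[{"xyz":[0,-0.2,0],"dr":[0,0,0],"hand":-1},{"xyz":[0,-0.2,0],"dr":[0,0,0],"hand":-1},{"xyz":[0,-0.1,0],"dr":[0,0,0],"hand":-1},{"xyz":[0,-0.08,0],"dr":[0,0,0],"hand":-1},{"xyz":[0,-0.08,0],"dr":[0,0,0],"hand":-1},{"xyz":[0,0,0],"dr":[0,0,0],"hand":-1},{"xyz":[0,0,0],"dr":[0,0,0],"hand":-1}]';python3 st.py;python3 -m pendant '[{"xyz":[0,0.5,0],"dr":[0,0,0],"hand":-1},{"xyz":[0,0.3,-0.5],"dr":[0,0,0],"hand":-1},{"xyz":[0,0,-1],"dr":[0,0,0],"hand":-1},{"xyz":[0,0,-1],"dr":[0,0,0],"hand":-1},{"xyz":[0,0,-1],"dr":[0,0,0],"hand":-1},{"xyz":[-0.84,-0.5,-1],"dr":[0,0,0],"hand":-1},{"xyz":[-0.84,-0.5,-1],"dr":[0,0,0],"hand":-1},{"xyz":[-0.84,-0.5,-1],"dr":[0,0,0],"hand":-1},{"xyz":[0,0,0],"dr":[0,0,0],"hand":-1},{"xyz":[0,0,0],"dr":[0,0,0],"hand":-1}]';python3 st.py;python3 mk.py
python3 - <<'E'
import cv2
g=cv2.cvtColor(cv2.imread("pics/w10.png"),cv2.COLOR_BGR2GRAY)
print(list(range(250,306)))
for r in range(112,158,4):print(r,*g[r,250:306])
E
```

```text
clock: 27.0
position: [0.5155, 0.1513, 0.0563]
ee_rot: [-0.078, 0.997, 0.0, 0.0]
contact_force: [0.3, 0.7, 1.3]
grip_width: -0.0001
gripper_force: 0.7
t 27.0 gauge mm [-61.   99.1  56.3] F gauge [0.4 0.6 1.3]
clock: 28.0
position: [0.5669, 0.1456, 0.1861]
ee_rot: [-0.078, 0.997, 0.0, -0.0]
contact_force: [-0.8, 0.2, -0.7]
grip_width: -0.0004
gripper_force: 0.0
t 28.0 gauge mm [-11.1  85.7 186.1] F gauge [-0.7  0.4 -0.7]
tick pred 204.6 123.4 seen [] 
tick pred 278.5 123.6 seen [] 
tick pred 352.4 123.7 seen [] 
mk pred 278 144
130 268 284 top [[-73.8, 73.4], [-73.8, 87.1]] base [[-72.9, 72.1], [-72.9, 87.4]]
134 268 286 top [[-70.7, 73.4], [-70.7, 88.7]] base [[-69.4, 72.1], [-69.4, 89.2]]
138 268 286 top [[-67.5, 73.3], [-67.5, 88.8]] base [[-65.9, 72.0], [-65.9, 89.2]]
142 268 286 top [[-64.3, 73.3], [-64.4, 88.8]] base [[-62.3, 72.0], [-62.4, 89.2]]
146 268 285 top [[-61.1, 73.3], [-61.2, 88.0]] base [[-58.8, 72.0], [-58.8, 88.3]]
150 272 282 top [[-57.9, 76.5], [-57.9, 85.5]] base [[-55.2, 75.6], [-55.2, 85.6]]
[250, 251, 252, 253, 254, 255, 256, 257, 258, 259, 260, 261, 262, 263
[... 2126 characters left out ...]
4 235 234 235 235 235 235 235 235 236
148 230 230 228 219 209 205 207 206 207 204 204 216 206 186 178 168 130 78 40 30 34 37 43 41 42 40 41 40 40 41 42 43 42 40 40 37 40 84 156 222 235 236 236 236 235 235 236 235 236 236 236 236 236 236 236 236
152 233 233 233 233 234 233 233 233 233 233 234 234 233 234 234 234 231 229 229 223 187 148 138 138 134 124 114 112 113 113 113 112 119 146 189 223 228 229 232 233 234 234 234 235 235 235 235 235 235 235 235 235 235 235 235 235
156 233 233 232 233 233 232 232 233 232 232 232 233 233 233 232 233 232 232 232 233 233 233 233 233 233 233 234 234 233 233 234 234 233 234 233 234 233 234 233 233 234 234 234 234 234 234 234 234 234 235 235 235 235 235 235 235
```

The marker is now within about 1.3 mm of the middle of slot 3, the key is home, and the arm is clear, so I'll hand in.

```bash
python3 -c "
from station import env
print(env.job_done())"
```

```text
the job is handed in; nothing more can be done
None
```

The medium key is home in slot 3 and the marker measures about 1 mm short of that slot's middle; I handed the job in after about 28 s, with no verdict returned, having viewed 12 pictures against the limit of 10.

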